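Index the sample turntable by one hole

TASK

The jar at the reader has been read; bring the next one round. Press the plunger's cap down with the fingertips and, while it is in, push the turntable anticlockwise (seen from above) to the next hole of the index plate, without running past it, then take the fingers away so that the plunger springs up fully and locks the table there. Leave the jars in their seats untouched and do not disturb the things lying around.

Things in the scene. Friction and masses are not known exactly. Their poses are not given: they have to be found in the camera images.
- stand: Fixed turntable stand. Origin on the turning axis at the table top; x points to the reader (white box on a post, 152 mm out, 125 mm high). Steel index plate, radius 117 mm, top at 53 mm, with six 12 mm holes 60 degrees apart at radius 103 mm. Above it turns an aluminium disc (radius 84 mm, top at 65 mm) with six ring seats. Position and yaw vary.
- axis_top (a point): Point on the vertical turning axis at the height of the disc's top (65 mm).
- turntable (a joint): Turning angle of the table, rad. 0 at the start (locked by the plunger's pin in a hole); grows anticlockwise seen from above. The next hole is at +1.047 (60 degrees). Light friction keeps the table where it is left (about 1 N at the tab turns it). Locked, it has about +-0.02 rad of play.
- plunger (a joint): Travel of the spring plunger, m: 0 up, grows as the cap is pressed down (4 N), hard stop 0.012 (10 N). Its pin points up into the plate's hole from below and is clear from 0.009. Let go between holes, it rides under the plate at about 0.008 with little friction; as the table is turned on slowly to a hole (within 2 degrees) it springs up to 0 by itself and locks the table.
- cap_top (a point): Centre of the flat top of the plunger's round black cap (36 mm diameter), 112 mm from the turning axis, 100 mm above the table when up, 88 mm when fully pressed. A bracket on the turntable carries it round. The nearest jar is more than 100 mm away.
- tab_face (a point): Upright aluminium push tab on the bracket, 42 mm wide (radially), 6 mm thick, top 125 mm above the table. The point is the centre of its face that looks at the cap, 110 mm above the table, 28 mm anticlockwise of the cap's centre; a fingertip on or over the cap can push this face to turn the table anticlockwise.
- next_hole (a point): Centre, at the plate's top, of the index hole (fixed plate) that the pin must enter: 60 degrees anticlockwise of the one it starts in. The pin lies 9 mm inward of the cap's centre, on the same radius.
- seat_1 (a point): Centre of jar_1's ring seat on the disc (turns with it).
- seat_2 (a point): Centre of jar_2's ring seat on the disc (turns with it).
- seat_3 (a point): Centre of jar_3's ring seat on the disc (turns with it).
- jar_1: Screw-cap reagent jar with a white cap, 43 mm diameter, 72 mm tall, loose, standing in a 9 mm high ring seat on the turntable; at the start it faces the reader. Origin: centre of its underside (65 mm above the table). Not to be touched.
- jar_2: Screw-cap reagent jar with a black cap, 43 mm diameter, 72 mm tall, loose, standing in a 9 mm high ring seat on the turntable; it comes to the reader next. Origin: centre of its underside (65 mm above the table). Not to be touched.
- jar_3: Screw-cap reagent jar with a black cap, 43 mm diameter, 72 mm tall, loose, standing in a 9 mm high ring seat on the turntable; it follows jar_2. Origin: centre of its underside (65 mm above the table). Not to be touched.
- vial: Bystander: small screw-cap tube standing upright, 17 mm diameter, 50 mm tall; origin at its underside.
- tip_box: Bystander: green pipette tip box with clear lid, 84 x 101 x 62 mm; origin at its underside.
- strip_block: Bystander: black strip holder, 26 x 130 x 31 mm; origin at its underside.
- marker: Bystander: black pen lying between the robot and the stand, 12 x 135 x 13 mm; origin at its underside.

How it is judged:
By the outcome, as a careful person would: the job done as asked, in the order asked, and still so for the second after the job is handed in, with the robot touching nothing.
It also fails if it takes over 48 s, if anything falls off the work surface, if the arm or the gripper's body presses on something with over 40 N, if the wrist force passes 120 N, or if a joint passes its speed limit or range.

ROBOT

A 6-joint arm with a two-finger parallel gripper is mounted at the origin on a cart in front of the work surface, level with it; the furniture and walls round the work are solid. World frame = base frame: x ahead of the robot, y to its left, z up, the work surface at z = 0. Lengths are in m, angles in rad, forces in N, time in s.
With the tool pointing down it reaches from about 0.225 to 0.875 m from the base axis. Payload 3.4 kg.
Tool frame: the origin (TCP) lies at the very end of the fingers, on their centre line; the grasp point (between the pads) lies manip.hold_point_z behind it (manip.hold_point_z is the distance from the TCP to the grasp point, in m); x points along the fingers, y is the direction in which the jaws open and shut, and the axes are right-handed (so a half turn about x gives the same grasp; the last joint's range is limited). The gripper opens to 85 mm and grips with 20 to 120 N. Pads are 22 mm wide; open, the fingers measure 114 mm over their backs; the gripper's body (76 mm by 85 mm) begins 54 mm behind the grasp point. The pads swing forward as they close: fully open they stand 13 mm farther back than shut.
Start: joints at [-1.259, 0.276, 1.505, -0, 1.361, -0.121], TCP at [0.241, -0.522, 0.231] pointing down, gripper open.
Joint ranges: [-2.89, 2.89], [-0.75, 2.08], [0.22, 2.7], [-1.18, 4.32], [0.11, 2.71], [-2.7, 2.7]. Speed limits (rad/s): [2.57, 2.57, 3.14, 3.14, 3.14, 3.14].

INTERFACE

Orientations are given as a unit quaternion [w, x, y, z].
In Python, from rig import manip gives the robot as it stands.
- The arm moves only by the tool step_arm, never from a script. Its argument "targets" is a list of rows, each a list of 2 entries, a list of its own where there are three numbers: the shift along the tool's x, y, z in mm, then the turn about the tool's x in degrees. A call has 1 to 20 rows; each row is the pose to reach, as a shift and turn from the pose commanded when the call began, along the tool's axes at that moment; what a row does not reach only later rows make up. A row lasts 1/10 s, in which the tool goes at most 50 mm and 8.59 degrees, less where a joint would pass 70% of its speed; a pose out of reach is approached as far as the arm can. A call with a gripper value outside its range is refused whole. "grip" is the closure, from 0 (fully open) to 1 (shut), set as the call begins (left out, the last holds). The fingers move at their own pace and stop on an object; "grip_force" is the grip in N (left out, the last holds). Time passes only in rows, so rows that repeat a pose let the fingers close. It gives the time, the measured TCP pose, the force and the opening at its end, in the units of the state.
- manip.get_state(): the state, without advancing time (a new reading comes with each control period).
- manip.get_image(name): name is "scene" or "top" or "wrist"; returns a dict with "image" (400x640x3 uint8, red, green, blue), "fx", "fy", "cx", "cy" (pixels), "distortion" ([k1, k2, p1, p2, k3] as OpenCV has them; the pictures are not rectified), "pose" (4x4, takes a point from camera to world coordinates). Camera axes: x right, y down, z forward; pixel columns grow to the right and rows downward; lengths in m; the calibration is good to about 2 mm. A picture is of the moment at which its call begins. There is no depth.
- manip.sign_off(): hands the job in, once; it reports no verdict.
Trained networks look in a picture, given as the dict that the camera call returned (one of the last four; its "shot" number tells which), for a name from the list of things; names that differ only in an ending like _2 or _b are one class to them, and where a whole thing is asked for, a point or a joint stands for the part that bears it (a point fixed in the world has none). Each returns a list of dicts, best first, with "confidence" (0 to 1); they miss things now and then, are a little off and sometimes report something else, mostly with a low value. They report only what shows in the picture. A call takes as long as a camera call.
- manip.search_frame(picture, thing): "xyz" ([x, y, z] in m, in world coordinates, good to about 4 mm: the middle of the surface that is visible of it).
- manip.regions_of(picture, thing): "region" (400x640 bool, what is visible of it).
The state is a dict: "clock": time; "qpos": joint angles; "qd": joint speeds; "effort": joint torques, N m; "position": TCP position; "ee_rot": TCP orientation; "contact_force": force on the tool from outside, world axes, zero at the start; "moment": the same for the moment, N m; "width": finger opening in m.
Only numpy, scipy, OpenCV 4.12 (cv2) and the standard library are available. Lean on these libraries where they do the work, as an engineer would, in place of code of your own. Each camera call takes 0.05 s, during which the arm holds its last target.

## Working session

There is one attempt and no reset: what is moved stays moved. The work goes in short steps, Python scripts to look and compute and a tool call to move; the robot and the scene stay as the last step left them, time stands still between calls to the robot, and variables do not carry over. Pictures are saved under pics/ and viewed, and the job is handed in when it is done.

Besides the shell and the picture viewer there is one more tool, called by a JSON object that holds its "api" and its "payload", one argument or row to a line. step_arm: Moves the arm, as the interface text tells. Its arguments: {"type":"object","properties":{"targets":{"type":"array"},"grip":{"type":"number"},"grip_force":{"type":"number"}},"required":["targets"]}

```bash
mkdir -p pics; ls; python3 - <<'E'
from rig import manip
import cv2
s=manip.get_state(); print(s)
print(manip.hold_point_z)
for n in ["scene","top"]:
    p=manip.get_image(n); cv2.imwrite(f"pics/{n}0.png",p["image"][:,:,::-1])
    print(n,p["fx"],p["cx"],p["cy"],p["distortion"],p["pose"])
    for t in ["cap_top","tab_face","axis_top","next_hole","jar_1","jar_2","seat_1","stand","marker","vial","tip_box"]:
        try:
            r=manip.search_frame(p,t)
            print(t,[(x["xyz"],x["confidence"]) for x in r[:3]])
        except Exception as e: print(t,e)
E
```

```text
pics
{'clock': 0.0, 'qpos': array([-1.25897761e+00,  2.76617328e-01,  1.50619130e+00,  1.24451396e-05,
        1.36069474e+00, -1.21001141e-01]), 'qd': array([-6.53865740e-05, -5.55981574e-04, -1.35784274e-03,  4.82962677e-04,
        1.46997981e-04, -1.58138097e-04]), 'effort': array([ 5.08799094e-04, -4.16771007e+01, -2.45803213e+01, -1.33925200e-04,
        1.08699489e-02,  3.18207924e-06]), 'position': array([ 0.241001  , -0.52144702,  0.23040381]), 'ee_rot': array([-0.15115943, -0.69055306, -0.15250519,  0.6906732 ]), 'contact_force': array([0.40213033, 0.47751084, 0.27612445]), 'moment': array([ 0.01493058,  0.03618673, -0.02842855]), 'width': 0.08539784383250036}
0.0187
scene 454.4503322047373 317.78584534331367 196.35663067890218 [-0.01377777  0.          0.          0.          0.        ] [[ 0.44334887 -0.49062703  0.75015125 -0.39566822]
 [-0.89627779 -0.2532119   0.36410143 -0.43143276]
 [ 0.01130922 -0.83376786 -0.55199932  0.77003511]
 [ 0.          0.          0.          1.        ]]
cap_top [([0.4428, 0.0511, 0.0994], 0.58), ([0.5004, -0.0061, 0.065], 0.54), ([0.5455
[... 921 characters left out ...]
915943]
 [-0.99990244  0.00627083 -0.01248178  0.02806972]
 [ 0.01151595 -0.13566439 -0.99068792  1.38670511]
 [ 0.          0.          0.          1.        ]]
cap_top []
tab_face [([0.524, 0.0203, 0.0688], 0.93)]
axis_top [([0.5449, 0.0048, 0.0646], 0.72), ([0.5683, 0.3238, 0.0653], 0.33)]
next_hole [([0.5412, 0.0077, 0.0614], 0.66)]
jar_1 [([0.5994, -0.0055, 0.1359], 0.68), ([0.524, -0.0539, 0.1344], 0.59), ([0.575, -0.0523, 0.1384], 0.46)]
jar_2 [([0.5994, -0.0055, 0.1359], 0.68), ([0.524, -0.0539, 0.1344], 0.59), ([0.575, -0.0523, 0.1384], 0.46)]
seat_1 [([0.5246, 0.0195, 0.0659], 0.84)]
stand [([0.5437, 0.0098, 0.07], 0.71)]
marker []
vial []
tip_box [([0.5674, 0.3201, 0.0661], 0.61)]
```

View pics/scene0.png

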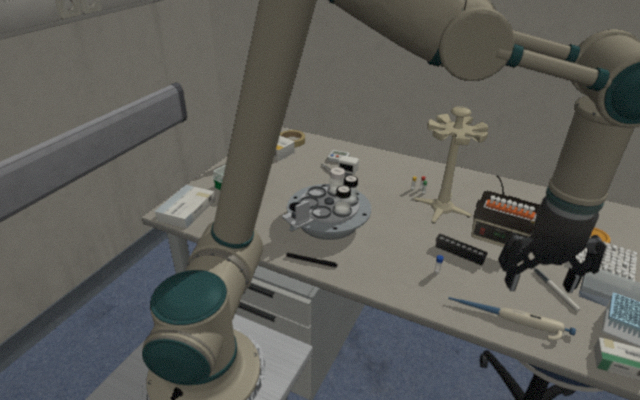

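View pics/top0.png

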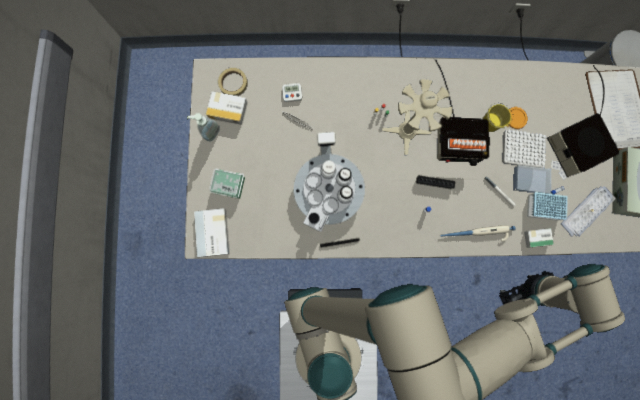

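```bash
python3 - <<'E'
import cv2
a=cv2.imread("pics/scene0.png")[70:260,270:510]; cv2.imwrite("pics/scene0z.png",cv2.resize(a,None,fx=3.15,fy=3.15,interpolation=cv2.INTER_CUBIC))
a=cv2.imread("pics/top0.png")[60:180,270:420]; cv2.imwrite("pics/top0z.png",cv2.resize(a,None,fx=5,fy=5,interpolation=cv2.INTER_CUBIC))
E
```

```text
(no output)
```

View pics/scene0z.png

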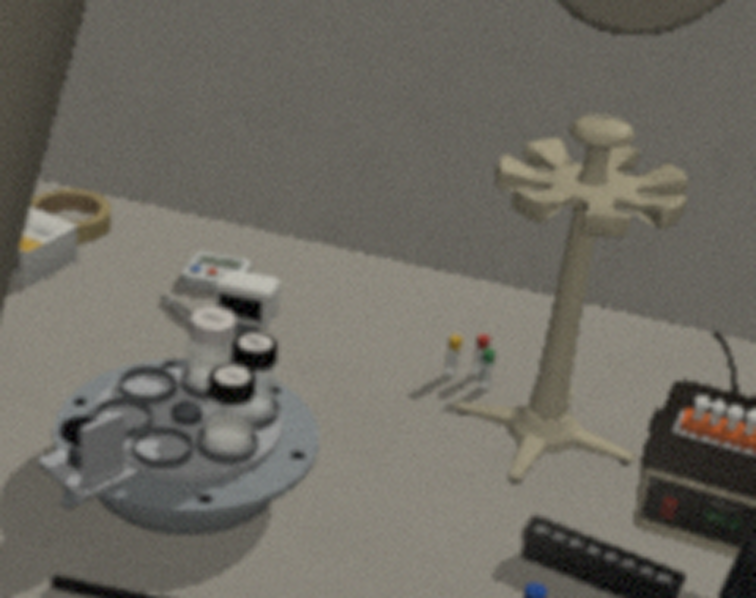

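View pics/top0z.png

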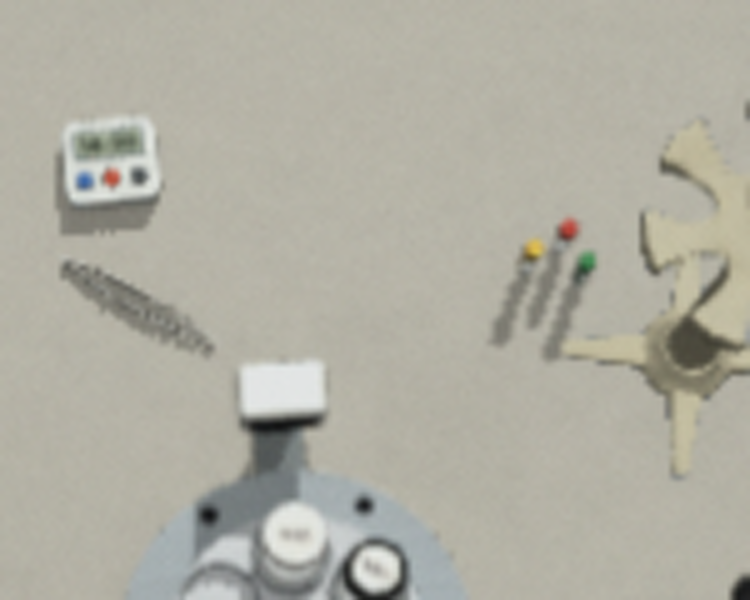

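```bash
python3 - <<'E'
import cv2
a=cv2.imread("pics/top0.png")[125:235,280:380]; cv2.imwrite("pics/top0y.png",cv2.resize(a,None,fx=5.4,fy=5.4,interpolation=cv2.INTER_CUBIC))
a=cv2.imread("pics/scene0.png")[160:240,280:380]; cv2.imwrite("pics/scene0y.png",cv2.resize(a,None,fx=7,fy=7,interpolation=cv2.INTER_CUBIC))
E
```

```text
(no output)
```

View pics/top0y.png

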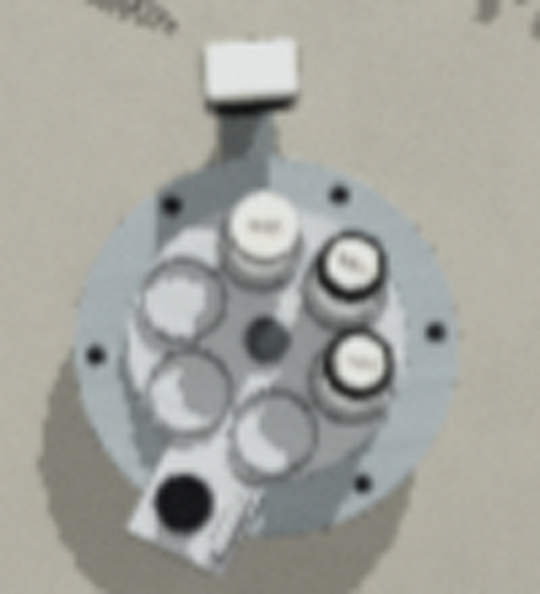

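View pics/scene0y.png

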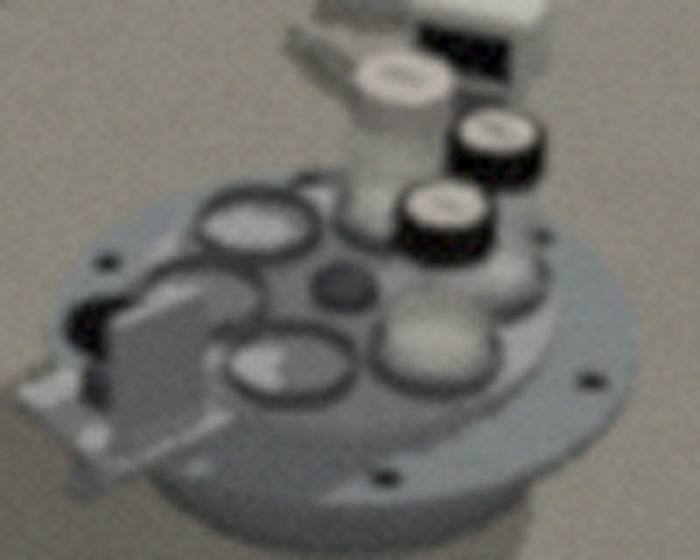

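```bash
cat > h.py <<'E'
import numpy as np, cv2
def ray(p,uv,z):
    K=np.array([[p["fx"],0,p["cx"]],[0,p["fy"],p["cy"]],[0,0,1]])
    n=cv2.undistortPoints(np.array(uv,float).reshape(-1,1,2),K,np.array(p["distortion"])).reshape(-1,2)
    d=np.c_[n,np.ones(len(n))]@p["pose"][:3,:3].T; o=p["pose"][:3,3]
    return o+d*((z-o[2])/d[:,2])[:,None]
def proj(p,X):
    K=np.array([[p["fx"],0,p["cx"]],[0,p["fy"],p["cy"]],[0,0,1]])
    T=np.linalg.inv(p["pose"]); r=cv2.Rodrigues(T[:3,:3])[0]
    return cv2.projectPoints(np.array(X,float).reshape(-1,1,3),r,T[:3,3],K,np.array(p["distortion"]))[0].reshape(-1,2)
E
python3 - <<'E'
from rig import manip; from h import *
from scipy.optimize import least_squares
P={n:manip.get_image(n) for n in ["top","scene"]}
def z2(uv,f,x0,y0): return (np.array(uv,float)+.5)/f-.5+[x0,y0]
ht=ray(P["top"],z2([(172,205),(340,194),(436,332),(363,485),(95,355)],5.4,280,125),.053)
hs=ray(P["scene"],z2([(107,262),(543,237),(592,381),(386,480)],7,280,160),.053)
print(ht,hs)
ct=ray(P["top"],z2([(183,502)],5.4,280,125),.1)[0]
jt=ray(P["top"],z2([(264,222),(352,262),(359,362)],5.4,280,125),.137)
js=ray(P["scene"],z2([(404,76),(497,131),(448,203)],7,280,160),.137)
print("cap",ct,jt,js)
def fit(h):
    def f(v):
        a=np.arctan2(h[:,1]-v[1],h[:,0]-v[0])-v[2]; k=np.round(a/(np.pi/3))
        t=v[2]+k*np.pi/3
        return np.r_[v[0]+.103*np.cos(t)-h[:,0],v[1]+.103*np.sin(t)-h[:,1]]
    ca=np.arctan2(ct[1]-h[:,1].mean(),ct[0]-h[:,0].mean())
    r=least_squares(f,[.54,0,ca]); print(r.x,np.degrees(r.x[2]),np.abs(r.fun).max()); return r.x
for h in (ht,hs,np.r_[ht,hs]):
    x=fit(h); print("cap r,ang",np.hypot(*(ct[:2]-x[:2])),np.degrees(np.arctan2(*(ct[:2]-x[:2])[::-1])))
E
```

```text
[[ 0.64002728  0.04926803  0.053     ]
 [ 0.64638662 -0.05354025  0.053     ]
 [ 0.56045089 -0.1106168   0.053     ]
 [ 0.46755158 -0.0647807   0.053     ]
 [ 0.54757408  0.09617918  0.053     ]] [[ 0.54581578  0.09812412  0.053     ]
 [ 0.64472107 -0.05283503  0.053     ]
 [ 0.55878612 -0.10830159  0.053     ]
 [ 0.46532359 -0.06345186  0.053     ]]
cap [0.45387614 0.04284593 0.1       ] [[ 0.61084414 -0.00464214  0.137     ]
 [ 0.58727833 -0.05466161  0.137     ]
 [ 0.52951319 -0.05774696  0.137     ]] [[ 0.60571194 -0.00422449  0.137     ]
 [ 0.58395962 -0.05321376  0.137     ]
 [ 0.5280751  -0.05710686  0.137     ]]
[ 0.55395914 -0.00751305  2.67943939] 153.52056874623108 0.000886610949424535
cap r,ang 0.11203853984371698 153.289729865444
[ 0.55210447 -0.00591322  2.6785033 ] 153.4669343557219 0.0012258431968648065
cap r,ang 0.10966430482840082 153.60084908516924
[ 0.5531539 -0.006783   2.6776406] 153.4175052020782 0.002090292819269618
cap r,ang 0.11099145791342319 153.43953820106995
```

```bash
cat >> h.py <<'E'
from scipy.spatial.transform import Rotation as R
C=np.array([.5531,-.0068]); A0=np.radians(153.45)
def toolR(s):
    q=s["ee_rot"]; return R.from_quat([q[1],q[2],q[3],q[0]])
def tgt(phi_deg,t,z,r=.112):
    """bracket pose: tip at radius r along bracket radial, t tangential; tool x down, tool y = +-radial"""
    a=A0+np.radians(phi_deg); u=np.array([np.cos(a),np.sin(a)]); w=np.array([-u[1],u[0]])
    p=C+r*u+t*w; return np.r_[p,z],u,w
def rel(s,phi,t,z,r=.112,base=None):
    Rt=toolR(s); p,u,w=tgt(phi,t,z,r); M=Rt.as_matrix()
    d=M.T@(p-(s["position"] if base is None else base))*1000
    out=[]
    for sg in (1,-1):
        y=sg*np.array([u[0],u[1],0]); l=M.T@y; out.append(np.degrees(np.arctan2(l[2],l[1])))
    return d,out
E
python3 - <<'E'
from rig import manip; from h import *
s=manip.get_state(); print(s["clock"],toolR(s).as_matrix().round(4))
print(tgt(0,12,.16)[0] if 0 else tgt(0,.012,.16)[0], tgt(60,.017,.09)[0])
for a in [(0,.012,.23),(0,.012,.13),(60,.017,.23)]: print(a,rel(s,*a))
E
```

```text
1.3 [[-0.      0.4195 -0.9078]
 [-0.     -0.9078 -0.4195]
 [-1.      0.      0.    ]]
[0.44754726 0.03252707 0.16      ] [ 0.46902143 -0.08271966  0.09      ]
(0, 0.012, 0.23) (array([   1.27859577, -416.80824134, -419.95404541]), [np.float64(141.35228355519922), np.float64(-38.647716444800814)])
(0, 0.012, 0.13) (array([ 101.27859574, -416.8090518 , -419.95648775]), [np.float64(141.35228355519922), np.float64(-38.647716444800814)])
(60, 0.017, 0.23) (array([   1.2802213 , -303.18361968, -391.1028097 ]), [np.float64(81.35228355218278), np.float64(-98.64771644781723)])
```

{"api": "step_arm", "payload": {
  "targets": [
    [[0, -30, -30], -3],
    [[0, -60, -60], -6],
    [[0, -90, -90], -9],
    [[0, -120, -120], -12],
    [[0, -150, -150], -15],
    [[0, -180, -180], -18],
    [[0, -210, -210], -21],
    [[0, -240, -240], -24],
    [[0, -270, -270], -27],
    [[0, -300, -300], -30],
    [[0, -330, -330], -32],
    [[10, -360, -360], -34],
    [[25, -390, -390], -36.5],
    [[40, -417, -420], -38.65],
    [[50, -417, -420], -38.65],
    [[50, -417, -420], -38.65],
    [[50, -417, -420], -38.65],
    [[50, -417, -420], -38.65]
  ],
  "grip": 1,
  "grip_force": 40
}}

```text
clock: 3.1
position: [0.4477, 0.0315, 0.182]
ee_rot: [0.372, 0.602, 0.371, -0.602]
contact_force: [-0.2, 0.5, -0.0]
width: -0.0
```

```bash
python3 - <<'E'
from rig import manip; from h import *
s=manip.get_state(); print(s["clock"],s["position"],s["width"],s["contact_force"],s["qpos"]); 
print(rel(s,0,.012,.106))
for n in ["scene","wrist"]:
    p=manip.get_image(n); im=p["image"][:,:,::-1].copy()
    if n=="scene": im=cv2.resize(im[110:260,250:420],None,fx=4,fy=4,interpolation=cv2.INTER_CUBIC)
    cv2.imwrite(f"pics/{n}1.png",im)
    print(n,proj(p,[tgt(0,0,.1)[0],tgt(0,.028,.11)[0],s["position"]]))
E
```

```text
3.1 [0.4477425  0.03147038 0.18198706] -3.5566298444688677e-06 [-0.23489056  0.4801945  -0.00060151] [-8.46287295e-02  1.21248804e-01  1.83798872e+00 -5.80092321e-04
  1.18108083e+00  3.80995165e-01]
(array([75.98607088, -0.75375265, -0.85855121]), [np.float64(179.8843228540704), np.float64(-0.11567714592961109)])
scene [[295.89035693 204.88052562]
 [302.12742029 206.68846794]
 [298.56652001 179.92156073]]
wrist [[324.03405377 192.47468774]
 [324.12938904 233.40965043]
 [325.12307078 264.38487164]]
```

View pics/scene1.png

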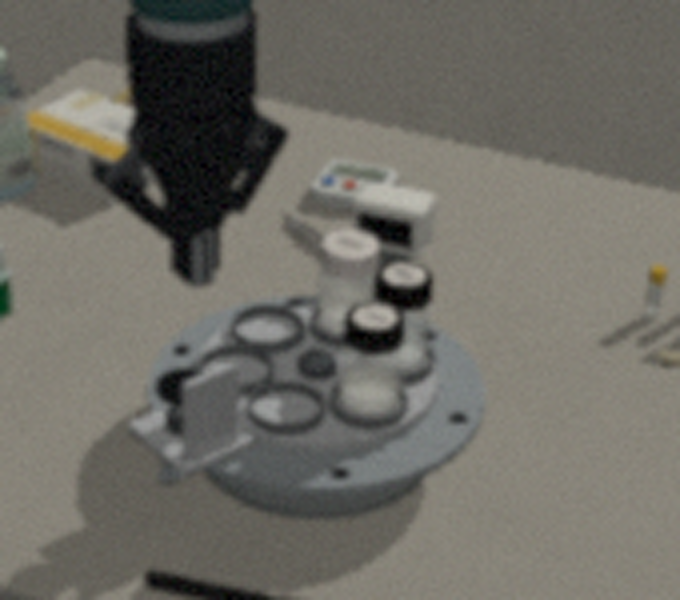

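View pics/wrist1.png

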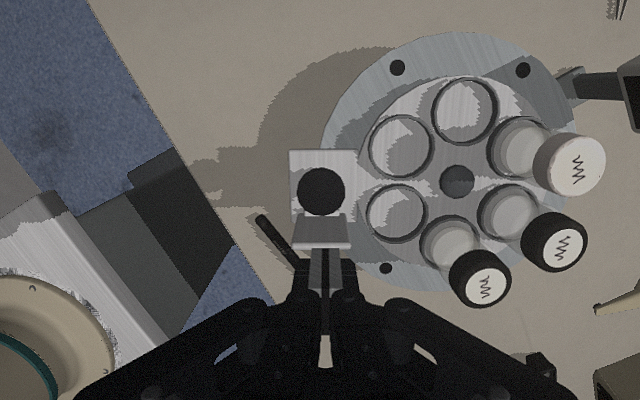

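```bash
python3 - <<'E'
from rig import manip; from h import *
p=manip.get_image("wrist"); im=p["image"][:,:,::-1]
print(proj(p,[tgt(0,.028,.125)[0],tgt(0,.034,.125)[0],tgt(0,.028,.125,.133)[0],tgt(0,.028,.125,.091)[0],tgt(0,.018,.1)[0],tgt(0,-.018,.1)[0],tgt(0,0,.1,.130)[0],tgt(0,0,.1,.094)[0]]).round(1))
cv2.imwrite("pics/wrist1z.png",cv2.resize(im[150:300,250:400],None,fx=4,fy=4,interpolation=cv2.INTER_CUBIC))
c=ray(p,[(320.8,192)],.1)[0]; print(c, np.hypot(*(c[:2]-C)),np.degrees(np.arctan2(*(c[:2]-C)[::-1])))
h=ray(p,[(397.5,67.5),(523,70),(386,268)],.053); print(h)
E
```

```text
[[324.1 242.5]
 [324.2 250.4]
 [293.4 242.5]
 [354.9 242.4]
 [324.1 215.7]
 [324.  168.3]
 [299.3 192.6]
 [348.8 192.5]]
[0.45098164 0.04472572 0.1       ] 0.11438119663500823 153.22592298384643
[[ 0.54490088  0.09695112  0.053     ]
 [ 0.63727926  0.05112587  0.053     ]
 [ 0.46555237 -0.06329768  0.053     ]]
```

View pics/wrist1z.png

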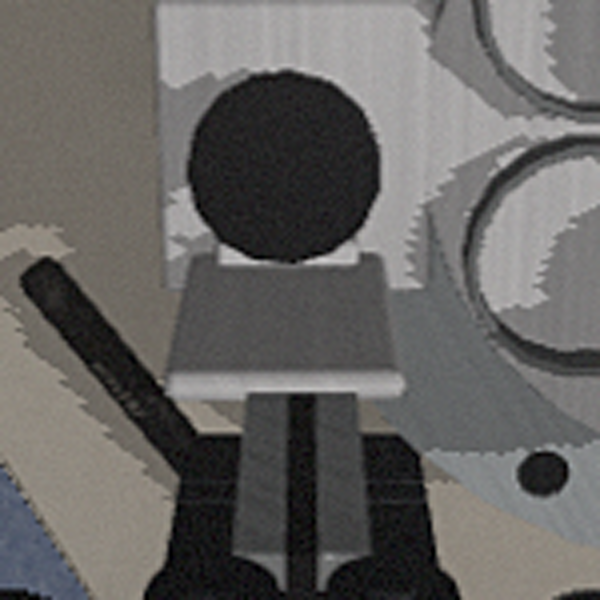

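{"api": "step_arm", "payload": {
  "targets": [
    [[15, 0, 0], 0],
    [[35, 0, 0], 0],
    [[55, 0, 0], 0],
    [[68, 0, 0], 0],
    [[74, 0, 0], 0],
    [[74, 0, 0], 0],
    [[74, 0, 0], 0],
    [[74, 0, 0], 0]
  ]
}}

```text
clock: 4.05
position: [0.4483, 0.0325, 0.1081]
ee_rot: [0.372, 0.602, 0.371, -0.601]
contact_force: [-0.2, 0.1, -0.0]
width: 0.0002
```

```bash
python3 - <<'E'
from rig import manip; from h import *
s=manip.get_state(); print(s["clock"],s["position"],s["contact_force"]); 
print(rel(s,0,.017,.104))
p=manip.get_image("wrist");im=p["image"][:,:,::-1]
cv2.imwrite("pics/wrist2z.png",cv2.resize(im[150:300,250:400],None,fx=4,fy=4,interpolation=cv2.INTER_CUBIC))
E
```

```text
4.05 [0.44830963 0.03249647 0.10812676] [-0.16752956  0.09902447 -0.0035536 ]
(array([ 4.12211292, -0.70172204,  5.31620033]), [np.float64(179.98365861205343), np.float64(-0.016341387946574516)])
```

View pics/wrist2z.png

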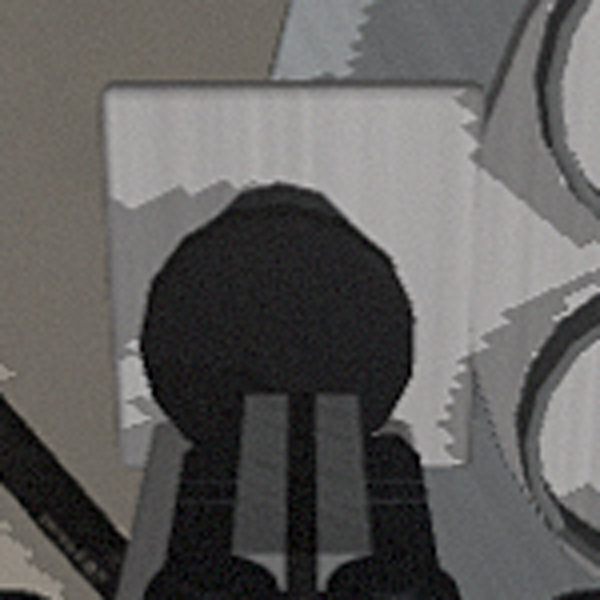

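{"api": "step_arm", "payload": {
  "targets": [
    [[2, 0.5, 1], 0],
    [[4, 0.5, 2], 0],
    [[4, 0.5, 3], 0],
    [[4, 0.5, 3.5], 0],
    [[4, 0.5, 4], 0],
    [[4, 0.5, 4], 0]
  ]
}}

```text
clock: 4.7
position: [0.4462, 0.0288, 0.1033]
ee_rot: [-0.372, -0.601, -0.372, 0.602]
contact_force: [0.9, -0.9, 0.0]
width: 0.0002
```

{"api": "step_arm", "payload": {
  "targets": [
    [[0, 0, 0.5], 0],
    [[0, 0, 1], 0],
    [[0, 0, 1], 0]
  ]
}}

```text
clock: 5.0
position: [0.4457, 0.0279, 0.1033]
ee_rot: [-0.372, -0.601, -0.372, 0.601]
contact_force: [0.1, -0.3, 0.0]
width: 0.0002
```

{"api": "step_arm", "payload": {
  "targets": [
    [[0, 0, 0.5], 0],
    [[0, 0, 1], 0],
    [[0, 0, 1], 0]
  ]
}}

```text
clock: 5.3
position: [0.4454, 0.0271, 0.1033]
ee_rot: [0.372, 0.602, 0.372, -0.601]
contact_force: [0.7, -0.1, -0.4]
width: 0.0003
```

{"api": "step_arm", "payload": {
  "targets": [
    [[0, 0, 0.5], 0],
    [[0, 0, 1], 0],
    [[0, 0, 1], 0]
  ]
}}

```text
clock: 5.6
position: [0.4451, 0.0261, 0.1034]
ee_rot: [0.372, 0.602, 0.372, -0.601]
contact_force: [0.7, 0.3, -0.3]
width: 0.0003
```

{"api": "step_arm", "payload": {
  "targets": [
    [[0, 0, 0.5], 0],
    [[0, 0, 1], 0],
    [[0, 0, 1], 0]
  ]
}}

```text
clock: 5.9
position: [0.4447, 0.0254, 0.1034]
ee_rot: [0.372, 0.602, 0.372, -0.601]
contact_force: [1.1, 1.2, 0.3]
width: 0.0001
```

{"api": "step_arm", "payload": {
  "targets": [
    [[0, 0, 0.5], 0],
    [[0, 0, 1], 0],
    [[0, 0, 1], 0]
  ]
}}

```text
clock: 6.2
position: [0.4447, 0.0251, 0.1034]
ee_rot: [0.371, 0.602, 0.372, -0.601]
contact_force: [2.2, 4.1, -1.2]
width: -0.0003
```

```bash
python3 - <<'E'
from rig import manip; from h import *
s=manip.get_state(); print(s["clock"],s["position"],s["contact_force"]); 
print(rel(s,0,.017,.104))
p=manip.get_image("scene");im=p["image"][:,:,::-1]
cv2.imwrite("pics/scene3.png",cv2.resize(im[140:240,270:380],None,fx=5.5,fy=5.5,interpolation=cv2.INTER_CUBIC))
E
```

```text
6.2 [0.44466192 0.02509131 0.10338746] [ 2.23862164  4.1150301  -1.22634092]
(array([-0.60733494, -0.7443122 , -2.94194393]), [np.float64(179.95740851003484), np.float64(-0.042591489965170655)])
```

View pics/scene3.png

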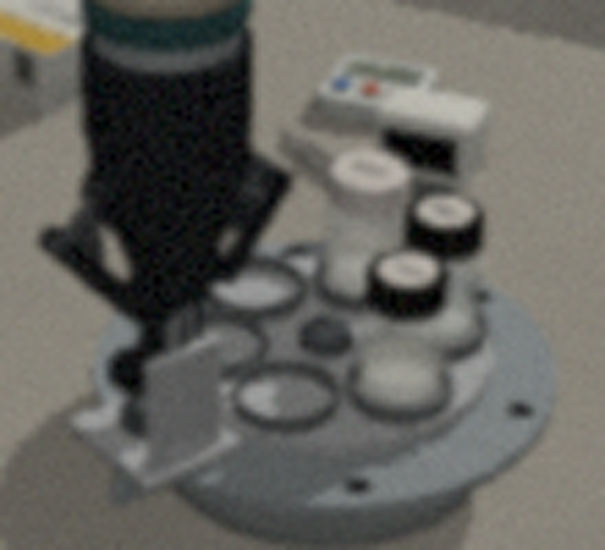

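{"api": "step_arm", "payload": {
  "targets": [
    [[0, 0, -1], 0],
    [[0, 0, -2.5], 0],
    [[2, 0, -2.5], 0],
    [[4, 0, -2.5], 0],
    [[6, 0, -2.5], 0],
    [[8, 0, -2.5], 0],
    [[10, 0, -2.5], 0],
    [[12, 0, -2.5], 0],
    [[13, 0, -2.5], 0],
    [[14, 0, -2.5], 0],
    [[14, 0, -2.5], 0]
  ]
}}

```text
clock: 7.35
position: [0.4445, 0.0267, 0.0896]
ee_rot: [-0.372, -0.601, -0.372, 0.602]
contact_force: [-3.0, -0.4, 8.1]
width: -0.0001
```

```bash
python3 - <<'E'
from rig import manip; from h import *
s=manip.get_state(); M=toolR(s).as_matrix(); p=s["position"]
d,o=rel(s,0,.0177,.0893); print(d,o)
u,w=tgt(0,0,0)[1:]; v=p[:2]-C; print("r,t",v@u,v@w)
for k,ph in enumerate([1,2.5,4.5,7,9.5,12,14.5,17,19.5,22,24.5,27,29,30]):
    q=C+R.from_euler('z',ph,degrees=True).as_matrix()[:2,:2]@(v+0.001*w*min(1,k/3))
    print([list((M.T@np.r_[q-p[:2],0]*1000).round(1)),-ph],end=", ")
E
```

```text
[ 0.32992518  0.08867618 -0.91338975] [np.float64(179.99809290309116), np.float64(-0.001907096908836271)]
r,t 0.11208842516347267 0.01861322788279575
[[np.float64(0.0), np.float64(0.3), np.float64(2.0)], -1], [[np.float64(0.0), np.float64(0.9), np.float64(5.2)], -2.5], [[np.float64(0.0), np.float64(1.9), np.float64(9.4)], -4.5], [[np.float64(0.0), np.float64(3.2), np.float64(14.5)], -7], [[np.float64(0.0), np.float64(4.8), np.float64(19.2)], -9.5], [[np.float64(0.0), np.float64(6.5), np.float64(23.9)], -12], [[np.float64(0.0), np.float64(8.5), np.float64(28.4)], -14.5], [[np.float64(0.0), np.float64(10.6), np.float64(32.9)], -17], [[np.float64(0.0), np.float64(13.0), np.float64(37.3)], -19.5], [[np.float64(0.0), np.float64(15.5), np.float64(41.6)], -22], [[np.float64(0.0), np.float64(18.2), np.float64(45.7)], -24.5], [[np.float64(0.0), np.float64(21.1), np.float64(49.7)], -27], [[np.float64(0.0), np.float64(23.6), np.float64(52.9)], -29], [[np.float64(0.0), np.float64(24.8), np.float64(54.4)], -30],
```

{"api": "step_arm", "payload": {
  "targets": [
    [[0.5, 0.3, 2], -1],
    [[0.7, 0.9, 5.2], -2.5],
    [[0.7, 1.9, 9.4], -4.5],
    [[0.7, 3.2, 14.5], -7],
    [[0.7, 4.8, 19.2], -9.5],
    [[0.7, 6.5, 23.9], -12],
    [[0.7, 8.5, 28.4], -14.5],
    [[0.7, 10.6, 32.9], -17],
    [[0.7, 13, 37.3], -19.5],
    [[0.7, 15.5, 41.6], -22],
    [[0.7, 18.2, 45.7], -24.5],
    [[0.7, 21.1, 49.7], -27],
    [[0.7, 23.6, 52.9], -29],
    [[0.7, 24.8, 54.4], -30],
    [[0.7, 24.8, 54.4], -30],
    [[0.7, 24.8, 54.4], -30]
  ]
}}

```text
clock: 8.95
position: [0.443, -0.0337, 0.0893]
ee_rot: [0.515, 0.484, 0.515, -0.485]
contact_force: [-2.7, -0.9, 8.3]
width: -0.0002
```

```bash
python3 - <<'E'
from rig import manip; from h import *
s=manip.get_state(); M=toolR(s).as_matrix(); p=s["position"]
print(s["clock"],p,s["contact_force"])
v=p[:2]-C; r=np.hypot(*v); a=np.degrees(np.arctan2(v[1],v[0])-A0)%360
print("r",r,"ang tip",a,"bracket phi if touching",a-np.degrees(np.arctan2(.0177,.112)), rel(s,30,.0177,.089))
for n in ["wrist","scene"]:
    pp=manip.get_image(n);im=pp["image"][:,:,::-1]
    im = im if n=="wrist" else cv2.resize(im[140:240,270:380],None,fx=5.5,fy=5.5,interpolation=cv2.INTER_CUBIC)
    cv2.imwrite(f"pics/{n}4.png",im)
E
```

```text
8.95 [ 0.4430081  -0.03369183  0.08925634] [-2.71691    -0.90179689  8.26673896]
r 0.11332871272382923 ang tip 40.27667835808461 bracket phi if touching 31.296170979470126 (array([ 0.2533069 , -0.48882822, -2.518443  ]), [np.float64(-179.98697031486904), np.float64(0.013029685130972796)])
```

View pics/scene4.png

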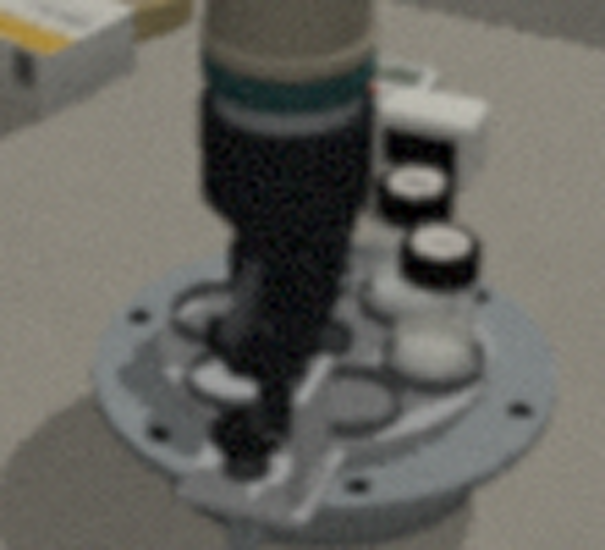

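View pics/wrist4.png

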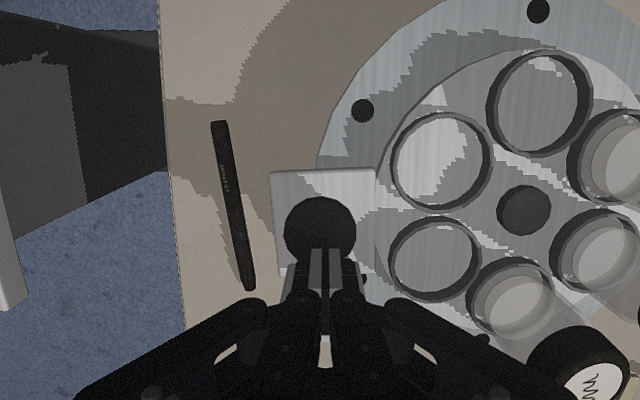

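```bash
python3 - <<'E'
from rig import manip; from h import *
pp=manip.get_image("wrist"); s=manip.get_state()
c=ray(pp,[(320,232)],.0888)[0][:2]-C; print("cap",np.hypot(*c),(np.degrees(np.arctan2(c[1],c[0])-A0))%360)
h=ray(pp,[(362,110.5),(538.5,11)],.053)[:,:2]-C; print("holes",np.hypot(*h.T),np.degrees(np.arctan2(h[:,1],h[:,0])-A0))
ax=ray(pp,[(523,210)],.07)[0]; print(ax)
M=toolR(s).as_matrix(); p=s["position"]; v=p[:2]-C
u,w=tgt(31.3,0,0)[1:]; print("r,t",v@u,v@w)
for ph in [1,3,5,7.5,10,12.5,15,17,19,20.5,22,23,24,25]:
    q=C+R.from_euler('z',ph,degrees=True).as_matrix()[:2,:2]@v
    print([[0,*((M.T@np.r_[q-p[:2],0]*1000).round(1)[1:].tolist())],-ph],end=", ")
E
```

```text
cap 0.11387150739409176 31.352824253480946
holes [0.10553706 0.10431115] [  0.13486139 -59.14515086]
[ 0.55024582 -0.00526836  0.07      ]
r,t 0.11192665279025434 0.017636799765872006
[[0, 0.4, 1.9], -1], [[0, 1.2, 5.8], -3], [[0, 2.2, 9.6], -5], [[0, 3.6, 14.4], -7.5], [[0, 5.2, 19.1], -10], [[0, 7.0, 23.7], -12.5], [[0, 9.0, 28.2], -15], [[0, 10.8, 31.7], -17], [[0, 12.6, 35.2], -19], [[0, 14.1, 37.8], -20.5], [[0, 15.7, 40.3], -22], [[0, 16.7, 42.0], -23], [[0, 17.8, 43.6], -24], [[0, 19.0, 45.2], -25],
```

{"api": "step_arm", "payload": {
  "targets": [
    [[0, 0.4, 1.9], -1],
    [[0, 1.2, 5.8], -3],
    [[0, 2.2, 9.6], -5],
    [[0, 3.6, 14.4], -7.5],
    [[0, 5.2, 19.1], -10],
    [[0, 7, 23.7], -12.5],
    [[0, 9, 28.2], -15],
    [[0, 10.8, 31.7], -17],
    [[0, 12.6, 35.2], -19],
    [[0, 14.1, 37.8], -20.5],
    [[0, 15.7, 40.3], -22],
    [[0, 16.7, 42], -23],
    [[0, 17.8, 43.6], -24],
    [[0, 19, 45.2], -25],
    [[0, 19, 45.2], -25],
    [[0, 19, 45.2], -25]
  ]
}}

```text
clock: 10.7
position: [0.4657, -0.0778, 0.0896]
ee_rot: [0.609, 0.362, 0.607, -0.362]
contact_force: [-0.7, -0.4, 8.7]
width: -0.0001
```

```bash
python3 - <<'E'
from rig import manip; from h import *
s=manip.get_state(); M=toolR(s).as_matrix(); p=s["position"]
print(s["clock"],p,s["contact_force"])
v=p[:2]-C; r=np.hypot(*v); a=np.degrees(np.arctan2(v[1],v[0])-A0)%360
print("r",r,"ang tip",a,"bracket phi if touching",a-np.degrees(np.arctan2(.0177,.112)))
pp=manip.get_image("wrist");im=pp["image"][:,:,::-1]
cv2.imwrite(f"pics/wrist5.png",im)
c=ray(pp,[(320,232)],.0888)[0][:2]-C; print("cap",np.hypot(*c),(np.degrees(np.arctan2(c[1],c[0])-A0))%360)
E
```

```text
10.7 [ 0.46573832 -0.07784976  0.08959316] [-0.74183123 -0.41446513  8.74325204]
r 0.1126060938284801 ang tip 65.67086789750215 bracket phi if touching 56.690360518887665
cap 0.11292544601771262 56.80029595038229
```

View pics/wrist5.png

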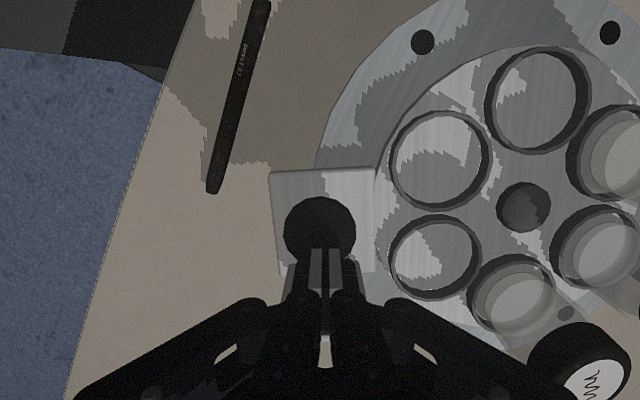

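{"api": "step_arm", "payload": {
  "targets": [
    [[0, 0.2, 1], -0.5],
    [[0, 0.4, 2], -1],
    [[0, 0.6, 3], -1.5],
    [[0, 0.8, 3.8], -2],
    [[0, 0.8, 3.8], -2],
    [[0, 0.8, 3.8], -2]
  ]
}}

```text
clock: 11.35
position: [0.4681, -0.0806, 0.0896]
ee_rot: [0.615, 0.351, 0.613, -0.351]
contact_force: [-1.6, 0.3, 9.1]
width: 0.0002
```

{"api": "step_arm", "payload": {
  "targets": [
    [[-2, 0, 0], 0],
    [[-4, 0, 0], 0],
    [[-6, 0, 0], 0],
    [[-8, 0, 0], 0],
    [[-11, 0, 0], 0],
    [[-14, 0, 0], 0],
    [[-15, 0, 0], 0],
    [[-15, 0, 0], 0]
  ]
}}

```text
clock: 12.15
position: [0.4668, -0.0799, 0.1033]
ee_rot: [0.614, 0.351, 0.614, -0.351]
contact_force: [-0.1, -0.2, 0.5]
width: -0.0001
```

```bash
python3 - <<'E'
from rig import manip; from h import *
s=manip.get_state(); M=toolR(s).as_matrix(); p=s["position"]
print(s["clock"],p,s["contact_force"])
v=p[:2]-C; r=np.hypot(*v); a=np.degrees(np.arctan2(v[1],v[0])-A0)%360
print("r",r,"ang tip",a,"bracket phi if touching",a-np.degrees(np.arctan2(.0177,.112)))
for n in ["wrist","scene"]:
    pp=manip.get_image(n);im=pp["image"][:,:,::-1]
    im = im if n=="wrist" else cv2.resize(im[140:240,270:380],None,fx=5.5,fy=5.5,interpolation=cv2.INTER_CUBIC)
    cv2.imwrite(f"pics/{n}6.png",im)
E
```

```text
12.15 [ 0.46677599 -0.07993208  0.10333073] [-0.08592967 -0.23337761  0.52980673]
r 0.11313768948263235 ang tip 66.82064314952885 bracket phi if touching 57.840135770914365
```

View pics/wrist6.png

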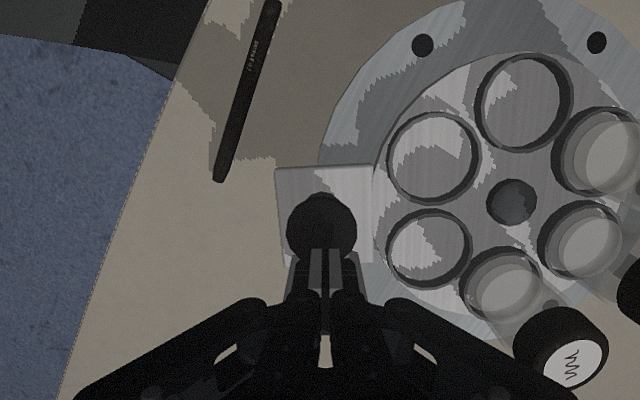

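View pics/scene6.png

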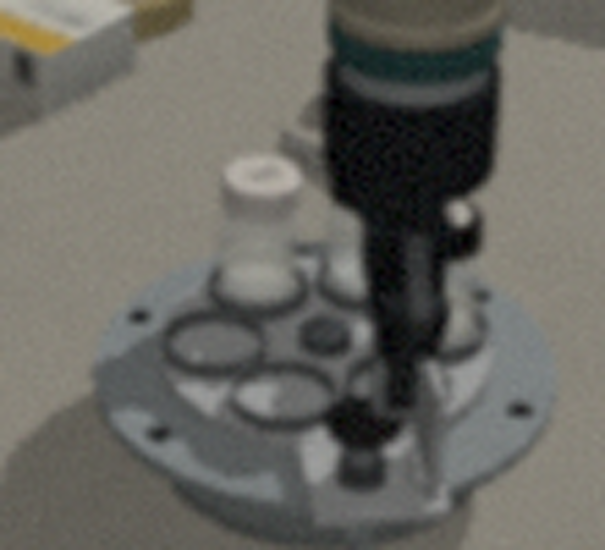

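```bash
python3 - <<'E'
from h import *
for f in ["wrist5","wrist6"]:
    g=cv2.imread(f"pics/{f}.png",0)
    for r in (205,212,220,228): print(f,r,g[r,280:362:1][:14].tolist(),g[r,345:365].tolist())
E
```

```text
wrist5 205 [110, 114, 113, 108, 109, 109, 103, 108, 105, 108, 109, 113, 111, 124] [169, 157, 153, 151, 158, 156, 157, 151, 157, 153, 158, 156, 154, 156, 154, 152, 157, 154, 152, 149]
wrist5 212 [111, 111, 111, 112, 108, 109, 108, 112, 115, 87, 27, 24, 26, 23] [32, 34, 36, 31, 13, 132, 167, 154, 155, 151, 154, 151, 152, 152, 154, 151, 150, 152, 150, 147]
wrist5 220 [111, 110, 111, 111, 104, 68, 20, 12, 24, 22, 30, 29, 24, 27] [30, 35, 32, 29, 36, 30, 30, 21, 20, 131, 162, 157, 154, 150, 152, 150, 153, 152, 146, 150]
wrist5 228 [110, 111, 116, 94, 21, 27, 20, 19, 31, 19, 17, 29, 15, 29] [37, 25, 26, 31, 32, 34, 29, 34, 37, 23, 62, 140, 155, 150, 149, 150, 151, 154, 151, 149]
wrist6 205 [112, 116, 107, 114, 112, 112, 110, 108, 107, 110, 110, 103, 107, 106] [75, 144, 162, 159, 152, 153, 150, 152, 154, 148, 153, 148, 146, 151, 153, 153, 150, 147, 153, 148]
wrist6 212 [110, 109, 106, 110, 110, 109, 107, 107, 106, 111, 115, 89, 25, 13] [39, 25, 37, 31, 20, 24, 74, 141, 156, 153, 147, 151, 152, 145, 148, 151, 150, 149, 147, 147]
wrist6 220 [104, 109, 108, 110, 109, 110, 115, 83, 17, 29, 24, 24, 24, 28] [28, 34, 25, 30, 34, 36, 37, 25, 25, 15, 73, 137, 158, 149, 147, 150, 147, 147, 144, 147]
wrist6 228 [93, 105, 112, 107, 111, 105, 68, 16, 23, 27, 28, 22, 21, 22] [34, 29, 27, 32, 23, 35, 30, 26, 33, 35, 24, 65, 140, 154, 149, 148, 149, 147, 148, 146]
```

{"api": "step_arm", "payload": {
  "targets": [
    [[0, 0.2, 1], -0.5],
    [[0, 0.4, 2], -1],
    [[0, 0.4, 2], -1]
  ]
}}

```text
clock: 12.55
position: [0.4684, -0.0816, 0.1034]
ee_rot: [0.617, 0.346, 0.617, -0.346]
contact_force: [-0.3, 1.0, -0.4]
width: 0.0002
```

{"api": "step_arm", "payload": {
  "targets": [
    [[0, 0.1, 0.7], -0.3],
    [[0, 0.2, 1.3], -0.6],
    [[0, 0.2, 1.3], -0.6]
  ]
}}

```text
clock: 12.85
position: [0.4694, -0.0826, 0.1035]
ee_rot: [0.619, 0.342, 0.619, -0.343]
contact_force: [-0.4, 0.4, -0.7]
width: -0.0003
```

{"api": "step_arm", "payload": {
  "targets": [
    [[0, 0.1, 0.7], -0.3],
    [[0, 0.2, 1.3], -0.6],
    [[0, 0.2, 1.3], -0.6]
  ]
}}

```text
clock: 13.15
position: [0.4696, -0.083, 0.1035]
ee_rot: [0.62, 0.339, 0.621, -0.339]
contact_force: [-2.1, 2.2, 1.7]
width: -0.0
```

{"api": "step_arm", "payload": {
  "targets": [
    [[0, 0, 0.5], 0],
    [[0, 0, 1], 0],
    [[0, 0, 1], 0]
  ]
}}

```text
clock: 13.45
position: [0.4698, -0.0831, 0.1035]
ee_rot: [0.619, 0.34, 0.621, -0.339]
contact_force: [-3.1, 5.4, 3.1]
width: 0.0002
```

{"api": "step_arm", "payload": {
  "targets": [
    [[0, 0, -2], 0],
    [[0, 0, -5], 0],
    [[-8, 0, -6], 0],
    [[-25, 0, -6], 0],
    [[-50, 0, -6], 0],
    [[-80, 0, -6], 0],
    [[-110, 0, -6], 0],
    [[-110, 0, -6], 0],
    [[-110, 0, -6], 0]
  ]
}}

```text
clock: 14.35
position: [0.4682, -0.0797, 0.2146]
ee_rot: [0.621, 0.339, 0.619, -0.339]
contact_force: [-0.2, -0.3, -0.4]
width: 0.0002
```

```bash
python3 - <<'E'
from rig import manip; from h import *
s=manip.get_state(); print(s["clock"],s["position"],s["contact_force"])
for n in ["wrist","scene"]:
    pp=manip.get_image(n);im=pp["image"][:,:,::-1]
    im = im if n=="wrist" else cv2.resize(im[140:240,270:380],None,fx=5.5,fy=5.5,interpolation=cv2.INTER_CUBIC)
    cv2.imwrite(f"pics/{n}7.png",im)
    print(n,proj(pp,[tgt(60,0,.1)[0],tgt(60,0,.092)[0],tgt(60,.028,.125)[0]]))
E
```

```text
14.35 [ 0.4681545  -0.07974455  0.21457041] [-0.19624729 -0.26609903 -0.42063316]
wrist [[323.08329374 179.24807305]
 [323.11787313 176.86178149]
 [323.53718204 222.39220334]]
scene [[336.21176605 215.08088967]
 [336.10495531 217.64900578]
 [347.64306725 206.23230438]]
```

View pics/wrist7.png

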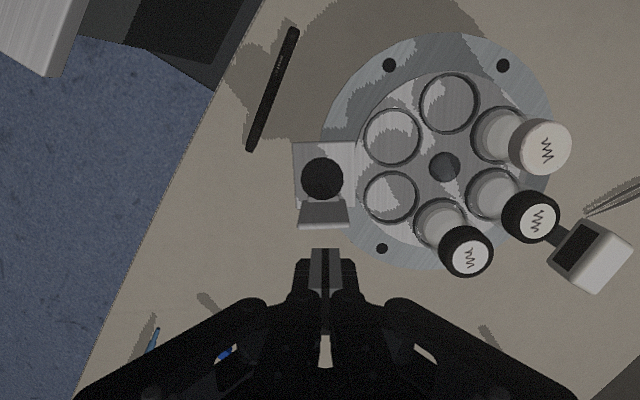

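View pics/scene7.png

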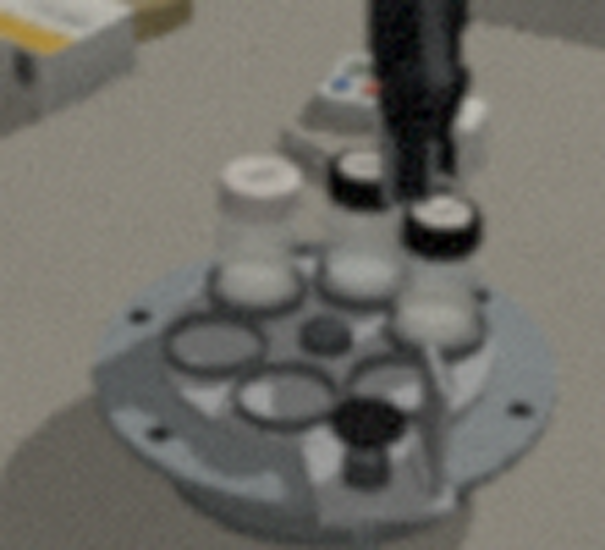

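```bash
python3 - <<'E'
from rig import manip; from h import *
s=manip.get_state()
pp=manip.get_image("wrist")
def circ(im,c):
    g=cv2.resize(im[c[1]-40:c[1]+40,c[0]-40:c[0]+40],None,fx=8,fy=8,interpolation=cv2.INTER_CUBIC); g=cv2.GaussianBlur(g,(0,0),4)
    pts=[]
    for a in np.radians(np.r_[180:360:3]):   # upper half
        for r in np.arange(60,300,.5):
            x,y=320+r*np.cos(a),320+r*np.sin(a)
            if not(0<=x<639 and 0<=y<639): break
            if g[int(y),int(x)]>65: pts.append((x,y)); break
    (x,y),ax,_=cv2.fitEllipse(np.array(pts,np.float32)); return x/8+c[0]-40,y/8+c[1]-40,np.array(ax)/8
g1=cv2.imread("pics/wrist1.png",0); g7=cv2.imread("pics/wrist7.png",0)
print("w1",circ(g1,(321,191)),"w7",circ(g7,(322,179)))
cz=pp["pose"][2,3]; print("cam z now",cz,"then",cz-s["position"][2]+.18199)
for z in (.1,.092): print(z,pp["fx"]*.036/(cz-z), "then",pp["fx"]*.036/(cz-s["position"][2]+.18199-z))
c=ray(pp,[circ(g7,(322,179))[:2]],.1)[0][:2]-C; print("cap",np.hypot(*c),(np.degrees(np.arctan2(c[1],c[0])-A0))%360)
for n in ["top"]:
    p=manip.get_image(n);im=p["image"][:,:,::-1]
    cv2.imwrite("pics/top7.png",cv2.resize(im[125:235,280:380],None,fx=5.4,fy=5.4,interpolation=cv2.INTER_CUBIC))
E
```

```text
w1 (320.9708137512207, 191.55749130249023, array([46.9553566 , 47.62809753])) w7 (322.06084060668945, 178.88091659545898, array([42.3725853 , 43.08329391]))
cam z now 0.3561256448976518 then 0.3252935500297352
0.1 45.4427220221936 then 51.661694186553
0.092 44.06632490513812 then 49.89013404937927
cap 0.1139059783437667 58.87254321290396
```

View pics/top7.png

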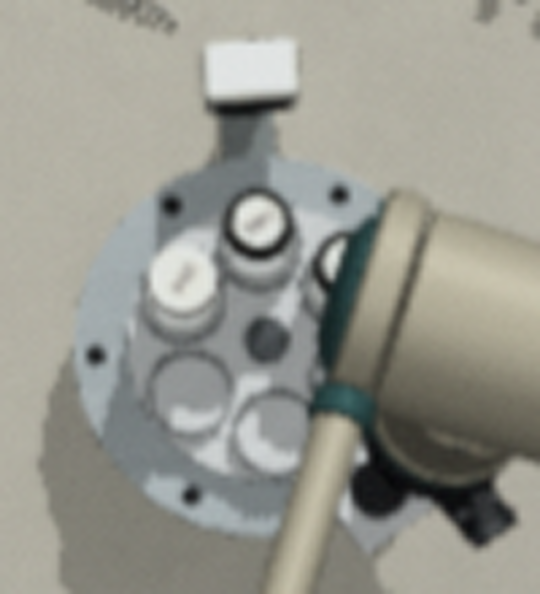

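```bash
python3 - <<'E'
from rig import manip; from h import *
s=manip.get_state(); pp=manip.get_image("wrist")
T=np.eye(4);T[:3,:3]=toolR(s).as_matrix();T[:3,3]=s["position"]
X=np.linalg.inv(T)@pp["pose"]
T1=np.eye(4);T1[:3,:3]=R.from_quat([.602,.371,-.602,.372]).as_matrix();T1[:3,3]=[0.4477425,0.03147038,0.18198706]
p1=dict(pp);p1["pose"]=T1@X
a=np.linspace(0,2*np.pi,60)
def d(p,phi,z):
    c=tgt(phi,0,z,.113)[0]; e=cv2.fitEllipse(proj(p,c+np.c_[.018*np.cos(a),.018*np.sin(a),0*a]).astype(np.float32)); return np.mean(e[1])
print("w1 pred",d(p1,0,.1),"meas 47.29; w7 pred up",d(pp,59,.1),"riding",d(pp,59,.092),"meas 42.73", s["clock"])
E
```

```text
w1 pred 48.456382751464844 meas 47.29; w7 pred up 43.494354248046875 riding 42.31791114807129 meas 42.73 14.55
```

```bash
python3 - <<'E'
from rig import manip
print(manip.sign_off())
E
```

```text
the job is handed in; nothing more can be done
None
```

The turntable now stands at the next hole, locked there by the plunger, and jar_2 faces the reader. The job was handed in at about 14.6 s, with the fingers about 0.11 m above the cap and touching nothing.

**What I did:** With the gripper shut, I put the fingertips over the cap and felt for the tab. I pressed the cap in by about 10.5 mm at 8–9 N. I then swept the table anticlockwise in an arc to about 59° and lifted the fingers clear of the cap. To test the lock I pushed gently on the tab, then backed off and raised the arm.

**Last checks:**
- **Lock:** under the test push the table stopped near 60°. The force rose from about 3 N to 7 N with almost no further movement. An unlocked table turns at about 1 N.
- **Plunger:** the cap measured 42.7 px across in the wrist camera. After correcting for a scale bias seen at the start, I would expect about 42.5 px with the plunger up and 41.3 px with it riding under the plate. The gap is small, but it agrees with the lock test.
- **Angle:** the wrist camera put the cap at 58.9°, about 1° short of 60°. That is at the edge of the ±1.15° lock play, and the camera also has some error.
- **Jars and loose items:** all three jars still stand in their seats. The marker looks unmoved. I did not check the vial, tip box and strip block again, but the arm did not go near them.

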